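Find the concealed hatch release of the charging station

ROBOT

A 6-joint arm with a two-finger parallel gripper is mounted at the origin on a cart in front of the work surface, level with it; the furniture and walls round the work are solid. World frame = base frame: x ahead of the robot, y to its left, z up, the work surface at z = 0. Lengths are in m, angles in rad, forces in N, time in s.
With the tool pointing down it reaches from about 0.375 to 0.9 m from the base axis. Payload 3.1 kg.
Tool frame: the origin (TCP) lies on the centre line of the jaws, within the pads' length; the fingertips stand robot.tip_reach ahead of it and the grasp point (between the pads) lies 8 mm behind it (robot.tip_reach is the distance from the TCP to the fingertips, in m); z points along the fingers, y is the line along which they close (so a half turn about z gives the same grasp; the last joint's range is limited). The gripper opens to 87 mm and grips with 3 to 60 N. Pads are 19 mm wide; open, the fingers measure 117 mm over their backs; the gripper's body (75 mm by 190 mm) begins 51 mm behind the grasp point.
Start: joints at [1.012, 0.527, 1.433, -0, 1.181, -0.178], TCP at [0.232, 0.58, 0.234] pointing down, gripper open.
Joint ranges: [-3.08, 3.08], [-0.75, 2.2], [0.22, 2.44], [-1.43, 4.57], [0, 2.65], [-2.85, 2.85]. Speed limits (rad/s): [2.79, 2.79, 3.14, 3.14, 3.14, 3.14].

INTERFACE

Orientations are given as a unit quaternion [x, y, z, w].
In Python, from rig import robot gives the robot as it stands.
- The arm moves only by the tool jog_arm, never from a script. Its argument "motion" is one flat list of numbers, 7 for each row, row after row: the shift along the tool's x, y, z scaled (see below), then the turn, a rotation vector about the tool's x, y, z scaled (see below), then the gripper's target within -1 to 1 (shut at 1, half-way at 0, fully open at -1). In form: [x, y, z, rx, ry, rz, hand, x, y, z, rx, ry, rz, hand, ...]. A call has 1 to 12 rows; each row shifts and turns the commanded pose from where the row before left it, along the tool's axes as they then stand; what a row does not reach is not made up. The controller multiplies each number of a shift by 4 cm and each number of a turn by 4 degrees. A row lasts 1/8 s, in which the tool goes at most 62.5 mm and 10.7 degrees, less where a joint would pass 70% of its speed; a pose out of reach is approached as far as the arm can. A call with a number of a shift or a turn outside -1 to 1 is refused whole. A call with a gripper value outside its range is refused whole. The fingers move at their own pace and stop on an object; "grip_force" is the grip in N (left out, the last holds). Time passes only in rows, so rows that do not move let the fingers close. It gives the time, the measured TCP pose, the force, the opening and the grip force at its end, in the units of the state.
- robot.get_obs(): the state, without advancing time (a new reading comes with each control period).
- robot.camera(name): name is "scene" or "top"; returns the picture (384x512x3 uint8, blue, green, red); there is no depth.
- robot.calibration(name): a dict with "fx", "fy", "cx", "cy" (pixels), "R" (3x3) and "t" (3): a world point X has camera coordinates R X + t. Camera axes: x right, y down, z forward; pixel columns grow to the right and rows downward; lengths in m; the calibration is good to about 2 mm. A picture is of the moment at which its call begins. calibration takes no time and is no camera call.
- robot.hand_in(): hands the job in; it is judged then, once.
The state is a dict: "time": time; "q": joint angles; "joint_velocities": joint speeds; "joint_torque": joint torques, N m; "position": TCP position; "tool_rot": TCP orientation; "ft_force": force on the tool from outside, world axes, zero at the start; "moment": the same for the moment, N m; "grip_width": finger opening in m; "grip_force": force on a finger pad.
Only numpy, scipy, OpenCV 4.12 (cv2) and the standard library are available. Lean on these libraries where they do the work, as an engineer would, in place of code of your own. Each camera call takes 0.05 s, during which the arm holds its last target. There are 200 camera calls.

TASK

The battery hatch of the charging station is released by a concealed catch: of the six identical flush round caps in its grey top panel, one is a push button and the other five are dummies. Feel over the caps with the closed fingertips until you find the one that gives, and press it fully home so that it stays in and the orange hatch stands open. Only press: do not touch the hatch itself, and leave the loose things around the station where they are.

Things in the scene. Friction and masses are not known exactly. Their poses are not given: they have to be found in the camera images.
- station: charging station fixed to the bench, black and grey case 210 mm (its x) by 200 mm (its y) by 75 mm high; origin at the centre of its underside on the bench, z up, its -x side faces the robot (turned by up to 0.3 rad). Its orange hatch fills the rear of the flat top, from x = +25 to +98 mm, y = -93 to +93 mm.
- panel (a point): middle of the six caps, level with the top face; axes as the station's. Identical grey round caps 44 mm across, in 47 mm round holes, tops 1 mm below the face; centres at x = -27.5 and +27.5, y = -55, 0 and +55 mm from here. One, different from run to run, is the release button, five are rigid. A fingertip that overlaps a hole's rim is stopped by the panel.
- release (a joint): travel of the release button, in m: 0 out (top 1 mm below the panel), 0.007 pressed fully home (straight down). No spring: it resists with about 3.5 to 5 N (more when pressed fast) and stays where it is left.
- hatch (a joint): opening angle of the hatch in rad: 0 shut and flush, about 0.40 with the button fully home. A linkage drives it, 0.057 rad for each mm of button travel; it is hinged along its far edge, so that the edge nearer the caps rises.
- hatch_edge (a point): middle of the top of the hatch's free edge (the one nearer the caps), at station x = +25 mm, 75 mm above the bench when shut; it rises about 28 mm when the hatch is open
- sanding_block: brown sanding block, 62 x 100 x 34 mm, lying loose in front of the station (nearer the robot); origin at the centre of its underside
- jar_powder: white jar with blue lid, 65 mm across, 88 mm high, standing loose in front of the station (nearer the robot); origin at the centre of its underside
- wood_stick: flat wooden stick, 18 x 140 x 8 mm, lying loose just left (+y) of the station; origin at the centre of its underside

How it is judged:
By the outcome, as a careful person would: the job done as asked, in the order asked, and still so for the second after the job is handed in, with the robot touching nothing.
It also fails if it takes over 58 s, if anything falls off the work surface, if the arm or the gripper's body presses on something with over 40 N, if the wrist force passes 120 N, or if a joint passes its speed limit or range.

## Working session

There is one attempt and no reset: what is moved stays moved. The work goes in short steps, Python scripts to look and compute and a tool call to move; the robot and the scene stay as the last step left them, time stands still between calls to the robot, and variables do not carry over. Pictures are saved under pics/ and viewed, at most 10 in all, crops included, and the job is handed in when it is done.

Besides the shell and the picture viewer there is one more tool, called after "Request:" as a command line: name --argument value ..., lists and objects as JSON in quotes. jog_arm: Moves the arm, as the interface text tells. Shifts and turns lie within -1 to 1; 1 stands for 4 cm of shift or 4 degrees of turn. Its arguments: {"type":"object","properties":{"motion":{"type":"array","items":{"type":"number"}},"grip_force":{"type":"number"}},"required":["motion"]}

```bash
mkdir -p pics; python3 - <<'E'
from rig import robot
import cv2
for n in("top","scene"):
    cv2.imwrite(f"pics/{n}0.png",robot.camera(n)); c=robot.calibration(n); print(n,c)
o=robot.get_obs(); print(o, robot.tip_reach)
E
```

```text
top {'fx': 401.0440953045953, 'fy': 401.0440953045953, 'cx': 255.54182303110807, 'cy': 194.35682754956375, 'R': array([[ 0.01246161, -0.99974496,  0.01883424],
       [-0.99487614, -0.01428646, -0.10008681],
       [ 0.10033036, -0.01749049, -0.99480043]]), 't': array([-0.153522  ,  0.53202264,  0.87335246])}
scene {'fx': 433.45255980861134, 'fy': 433.45255980861134, 'cx': 259.1131759329655, 'cy': 196.175280948637, 'R': array([[-0.45886822, -0.88844545,  0.01022927],
       [-0.68917619,  0.34863517, -0.63520839],
       [ 0.56078173, -0.29852671, -0.77227305]]), 't': array([0.11832445, 0.48956579, 0.61370634])}
{'time': 0.1, 'q': array([ 1.01148908e+00,  5.28369418e-01,  1.43376682e+00,  1.88633035e-06,
        1.18141806e+00, -1.78491594e-01]), 'joint_velocities': array([ 1.05484955e-03, -3.43816987e-03, -3.13732865e-03,  8.30567238e-05,
        3.56113835e-04, -3.73644047e-05]), 'joint_torque': array([ 3.01586169e-04, -4.40986347e+01, -1.77150518e+01,  6.34845207e-02,
        5.33581933e-02, -2.93758865e-05]), 'position': array([0.23192122, 0.57968856, 0.23267414]), 'tool_rot': array([ 1.89259628e-01,  9.81926591e-01, -9.14519741e-04, -3.54486219e-04]), 'ft_force': array([-0.20574163, -0.37820076,  0.18543996]), 'moment': array([ 0.00322711, -0.00222476, -0.02080479]), 'grip_force': 0.0, 'grip_width': 0.08704259475108549} 0.011
```

View pics/top0.png

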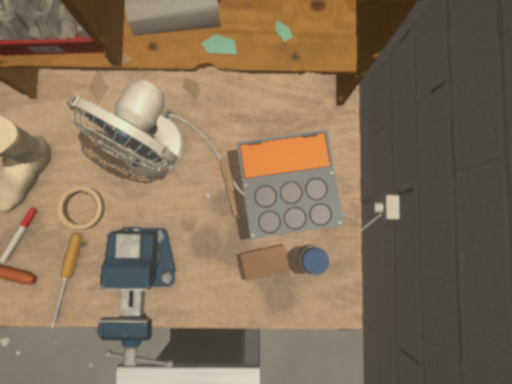

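View pics/scene0.png

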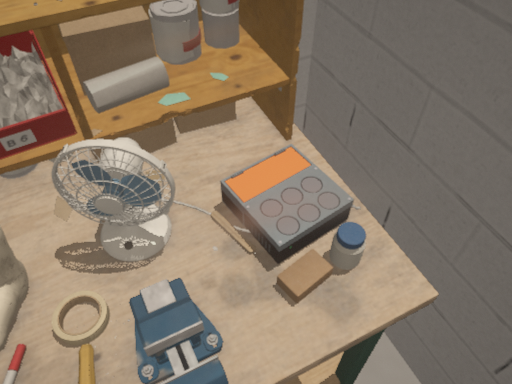

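The top view shows the caps at about (265,196), (290,191), (317,188), (269,222), (295,217), (321,214), with the hatch above them. The block is at (263,262) and the jar at (313,260). The fan stands at (130,130) and the vise at (137,270), both left of the station.

```bash
cat > h.py <<'E'
import numpy as np, cv2
from rig import robot
C={n:robot.calibration(n) for n in("top","scene")}
def proj(n,X):
    c=C[n]; p=np.atleast_2d(X)@c["R"].T+c["t"]
    return p[:,:2]/p[:,2:]*[c["fx"],c["fy"]]+[c["cx"],c["cy"]]
def ray(n,uv,z):
    c=C[n]; d=c["R"].T@[(uv[0]-c["cx"])/c["fx"],(uv[1]-c["cy"])/c["fy"],1]; o=-c["R"].T@c["t"]
    return o+d*(z-o[2])/d[2]
CAPS=np.array([[x,y] for x in(-27.5,27.5) for y in(55,0,-55)])/1000
E
python3 - <<'E'
from h import *
from scipy.optimize import least_squares
guess={"top":[(269,222),(295,217),(321,214),(265,196),(290,191),(317,188)],
"scene":[(288,225),(309,212),(329,200),(271,208),(292,195),(312,185)]}
meas={}
for n in guess:
    im=cv2.imread(f"pics/{n}0.png"); g=cv2.cvtColor(im,cv2.COLOR_BGR2LAB).astype(float)
    x0,y0=(230,120) if n=="top" else (210,140)
    crop=im[y0:y0+130,x0:x0+150]; cv2.imwrite(f"pics/{n}crop.png",cv2.resize(crop,None,fx=4,fy=4,interpolation=cv2.INTER_CUBIC))
    # warm (cap) minus cool (panel) mask on Lab b/a
    m=[]
    for u,v in guess[n]:
        w=g[v-9:v+10,u-10:u+11,1]+g[v-9:v+10,u-10:u+11,2]
        t=w.astype(np.uint8); th,b=cv2.threshold(t,0,255,cv2.THRESH_OTSU)
        k,lab,st,ce=cv2.connectedComponentsWithStats(b)
        i=1+np.argmax(st[1:,4]); m.append(ce[i]+[u-10,v-9]); print(n,(u,v),m[-1].round(1),st[i,4])
    meas[n]=np.array(m)
P=lambda s,xy,z:np.c_[s[0]+np.cos(s[2])*xy[:,0]-np.sin(s[2])*xy[:,1],s[1]+np.sin(s[2])*xy[:,0]+np.cos(s[2])*xy[:,1],np.full(len(xy),z)]
for ns in(["top"],["scene"],["top","scene"]):
    r=least_squares(lambda s:np.concatenate([(proj(n,P(s,CAPS,.074))-meas[n]).ravel() for n in ns]),[.6,-.2,0.1],loss="soft_l1")
    print(ns,r.x.round(4),r.cost,r.fun.round(1))
print(P(r.x,CAPS,.075).round(4))
for nm,uv,z in[("fan base",(170,140),0.),("fan cage left-low",(150,180),.15),("vise R",(175,270),.08),("jar",(313,260),.088),("block",(263,262),.034),("shelf",(350,75),.1)]: print(nm,ray("top",uv,z).round(3))
print(proj("top",robot.get_obs()["position"]))
E
```

```text
top (269, 222) [269.  221.7] 328
top (295, 217) [294.5 217.3] 323
top (321, 214) [320.2 213.9] 320
top (265, 196) [265.2 195.8] 329
top (290, 191) [290.4 191.5] 326
top (317, 188) [316.  188.1] 316
scene (288, 225) [287.6 224. ] 337
scene (309, 212) [307.7 210.8] 294
scene (329, 200) [328.2 200. ] 288
scene (271, 208) [271.  207.9] 315
scene (292, 195) [291.8 196.6] 330
scene (312, 185) [311.3 184.7] 266
['top'] [ 0.5085 -0.2248  0.1628] 0.27173027130007177 [ 0.1 -0.3  0.1  0.2 -0.1 -0.3 -0.  -0.1  0.1  0.5 -0.1  0.1]
['scene'] [ 0.5063 -0.2233  0.1571] 2.0855357109711026 [-0.1  0.9  0.6  1.4 -0.   0.  -0.  -0.4 -0.3 -1.1 -0.1 -0.7]
['top', 'scene'] [ 0.5079 -0.2244  0.1599] 3.446560109340653 [-0.2 -0.2 -0.1  0.5 -0.3  0.  -0.2  0.1 -0.   0.7 -0.3  0.4  0.   0.2
  0.7  0.7 -0.  -0.7  0.1 -1.1 -0.3 -1.8 -0.1 -1.4]
[[ 0.472  -0.1745  0.075 ]
 [ 0.4808 -0.2288  0.075 ]
 [ 0.4895 -0.2831  0.075 ]
 [ 0.5263 -0.1657  0.075 ]
 [ 0.5351 -0.22    0.075 ]
 [ 0.5438 -0.2743  0.075 ]]
fan base [0.662 0.055 0.   ]
fan cage left-low [0.547 0.061 0.15 ]
vise R [0.369 0.019 0.08 ]
jar [ 0.393 -0.266  0.088]
block [ 0.384 -0.165  0.034]
shelf [ 0.787 -0.344  0.1  ]
[[-188.83377887  359.49704868]]
```

View pics/topcrop.png

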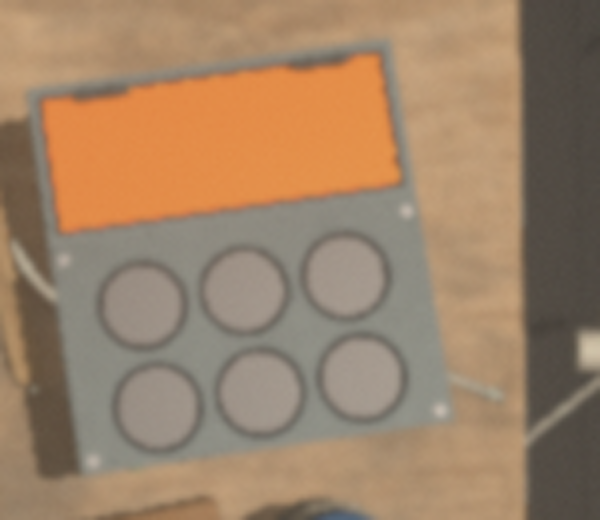

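Request:
jog_arm --motion '[0,0,-0.8,0,0,0,1,0,0,-0.8,0,0,0,1,0,0,-0.8,0,0,0,1,-0.83,-0.975,0,0,0,0,1,-0.83,-0.975,0,0,0,0,1,-0.83,-0.975,0,0,0,0,1,-0.83,-0.975,0,0,0,0,1,-0.83,-0.975,0,0,0,0,1,-0.83,-0.975,0,0,0,0,1,-0.83,-0.975,0,0,0,0,1,-0.83,-0.975,0,0,0,0,1]' --grip_force 10

```text
time: 1.48
position: [0.3629, 0.1903, 0.3294]
tool_rot: [0.189, 0.982, -0.0, -0.0]
ft_force: [0.5, -0.2, 0.4]
grip_width: 0.0004
grip_force: 0.0
```

Request:
jog_arm --motion '[-0.83,-0.975,0,0,0,0,1,-0.83,-0.975,0,0,0,0,1,-0.83,-0.975,0,0,0,0,1,-0.83,-0.975,0,0,0,0,1,-0.83,-0.975,0,0,0,0,1,-0.83,-0.975,0,0,0,0,1,0,0,0,0,0,1,1,0,0,0,0,0,1,1,0,0,0,0,0,1,1,0,0,0,0,0,1,1,0,0,0,0,0,1,1]'

```text
time: 2.85
position: [0.4605, -0.0993, 0.3291]
tool_rot: [0.358, 0.934, 0.0, -0.001]
ft_force: [-0.1, 0.5, -0.9]
grip_width: 0.0007
grip_force: 0.0
```

Request:
jog_arm --motion '[0,0,0,0,0,1,1,0,0,0,0,0,1,1,0,0,0,0,0,1,1,0,0,0,0,0,1,1,0,0,0,0,0,1,1,0,0,0,0,0,1,1,0,0,0,0,0,1,1,0,0,0,0,0,1,1,0,0,0,0,0,1,1,0,0,0,0,0,1,1,0,0,0,0,0,1,1,0,0,0,0,0,1,1]'

```text
time: 4.35
position: [0.4605, -0.0993, 0.3291]
tool_rot: [0.707, 0.707, -0.0, -0.001]
ft_force: [0.2, -0.2, -0.1]
grip_width: 0.0006
grip_force: 0.0
```

Request:
jog_arm --motion '[-0.94,0.145,0,0,0,0,1,-0.94,0.145,0,0,0,0,1,0,0,1,0,0,0,1,0,0,1,0,0,0,1,0,0,1,0,0,0,1,0,0,1,0,0,0,1,0,0,1,0,0,0,1,0,0,0.5,0,0,0,1,0,0,0.2,0,0,0,1,0,0,0,0,0,0,1]'

```text
time: 5.6
position: [0.4726, -0.1745, 0.1013]
tool_rot: [0.706, 0.708, -0.0, -0.0]
ft_force: [0.6, -0.5, -0.1]
grip_width: 0.0002
grip_force: 0.0
```

```bash
python3 - <<'E'
from h import *
o=robot.get_obs(); print(o["position"].round(4),o["ft_force"].round(2))
a=[cv2.resize(robot.camera("top")[130:280,220:370],(400,400),interpolation=cv2.INTER_CUBIC),cv2.resize(robot.camera("scene")[120:270,210:360],(400,400),interpolation=cv2.INTER_CUBIC)]
cv2.imwrite("pics/p1.png",np.hstack(a))
E
```

```text
[ 0.4726 -0.1745  0.1013] [ 0.55 -0.47 -0.08]
```

View pics/p1.png

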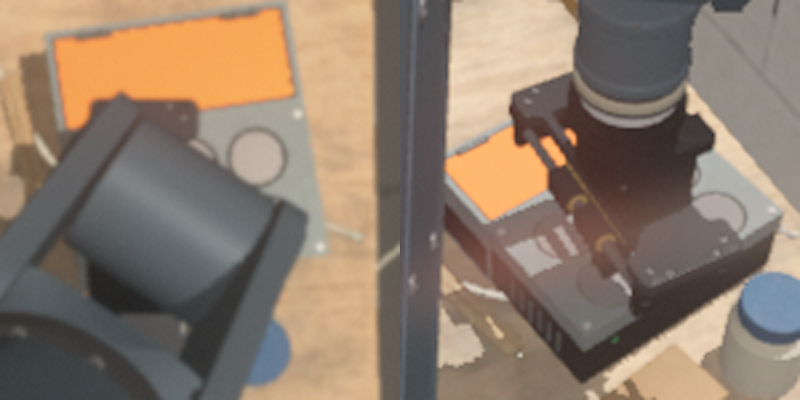

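The wrist and fingers stand over the front-left cap, clear of the hatch, the jar and the wall. Next I probe this cap gently.

Request:
jog_arm --motion '[0,0,0.3,0,0,0,1,0,0,0.05,0,0,0,1,0,0,0.05,0,0,0,1,0,0,0,0,0,0,1]'

```text
time: 6.2
position: [0.4727, -0.1746, 0.0856]
tool_rot: [0.706, 0.708, 0.0, 0.0]
ft_force: [-0.2, -0.7, -0.5]
grip_width: 0.0002
grip_force: 0.0
```

Request:
jog_arm --motion '[0,0,0.02,0,0,0,1,0,0,0,0,0,0,1]'

```text
time: 6.45
position: [0.4728, -0.1746, 0.0854]
tool_rot: [0.706, 0.708, 0.0, 0.0]
ft_force: [-0.8, 0.1, 4.6]
grip_width: 0.0001
grip_force: 2.6
```

Request:
jog_arm --motion '[0,0,0.02,0,0,0,1,0,0,0,0,0,0,1]'

```text
time: 6.7
position: [0.4728, -0.1747, 0.0854]
tool_rot: [0.706, 0.708, 0.0, 0.0]
ft_force: [-2.7, 1.3, 12.2]
grip_width: 0.0005
grip_force: 5.8
```

The first cap is rigid, with contact at tip height 74.4 mm. Next is the front-middle cap.

Request:
jog_arm --motion '[0,0,-0.3,0,0,0,1,-0.675,0.1,0,0,0,0,1,-0.675,0.1,0,0,0,0,1,0,0,0,0,0,0,1,0,0,0.2,0,0,0,1,0,0,0.06,0,0,0,1,0,0,0,0,0,0,1]'

```text
time: 7.58
position: [0.4799, -0.2271, 0.0854]
tool_rot: [0.706, 0.709, -0.0, -0.001]
ft_force: [-2.0, 0.8, 2.9]
grip_width: 0.0007
grip_force: 1.7
```

Request:
jog_arm --motion '[0,0,0.02,0,0,0,1,0,0,0.02,0,0,0,1,0,0,0,0,0,0,1]'

```text
time: 7.95
position: [0.4799, -0.2271, 0.0854]
tool_rot: [0.706, 0.709, -0.0, -0.001]
ft_force: [-3.5, 2.2, 15.0]
grip_width: 0.0003
grip_force: 7.5
```

Request:
jog_arm --motion '[0,0,-0.3,0,0,0,1,-0.7,0.12,0,0,0,0,1,-0.7,0.12,0,0,0,0,1,0,0,0,0,0,0,1,0,0,0.2,0,0,0,1,0,0,0.06,0,0,0,1,0,0,0,0,0,0,1]'

```text
time: 8.82
position: [0.4897, -0.2828, 0.0855]
tool_rot: [0.706, 0.709, -0.0, -0.001]
ft_force: [-0.6, 0.4, 3.4]
grip_width: 0.0007
grip_force: 2.0
```

Request:
jog_arm --motion '[0,0,0.02,0,0,0,1,0,0,0.02,0,0,0,1,0,0,0,0,0,0,1]'

```text
time: 9.2
position: [0.4897, -0.2828, 0.0854]
tool_rot: [0.706, 0.709, -0.0, -0.001]
ft_force: [-2.8, 2.8, 13.6]
grip_width: 0.0004
grip_force: 7.1
```

Request:
jog_arm --motion '[0,0,-0.3,0,0,0,1,0.105,0.68,0,0,0,0,1,0.105,0.68,0,0,0,0,1,0,0,0,0,0,0,1,0,0,0.2,0,0,0,1,0,0,0.06,0,0,0,1,0,0,0,0,0,0,1]'

```text
time: 10.07
position: [0.5435, -0.2754, 0.0855]
tool_rot: [0.706, 0.708, -0.0, -0.001]
ft_force: [-1.2, 1.3, 3.6]
grip_width: 0.0003
grip_force: 1.9
```

Request:
jog_arm --motion '[0,0,0.02,0,0,0,1,0,0,0.02,0,0,0,1,0,0,0,0,0,0,1]'

```text
time: 10.45
position: [0.5435, -0.2754, 0.0854]
tool_rot: [0.706, 0.708, -0.0, -0.001]
ft_force: [-4.1, 2.3, 13.1]
grip_width: 0.0006
grip_force: 6.3
```

Request:
jog_arm --motion '[0,0,-0.3,0,0,0,1,0.69,-0.1,0,0,0,0,1,0.69,-0.1,0,0,0,0,1,0,0,0,0,0,0,1,0,0,0.2,0,0,0,1,0,0,0.06,0,0,0,1,0,0,0,0,0,0,1]'

```text
time: 11.32
position: [0.5369, -0.2216, 0.0851]
tool_rot: [0.706, 0.708, -0.0, -0.0]
ft_force: [-0.4, 0.2, -0.4]
grip_width: 0.0003
grip_force: 0.0
```

Request:
jog_arm --motion '[0,0,0.02,0,0,0,1,0,0,0.02,0,0,0,1,0,0,0,0,0,0,1]'

```text
time: 11.7
position: [0.537, -0.2213, 0.0842]
tool_rot: [0.706, 0.708, -0.0, 0.001]
ft_force: [-1.3, -1.8, 2.7]
grip_width: 0.0003
grip_force: 1.3
```

The rear-middle cap gives: it moved down with only about 3 N. I press it home.

Request:
jog_arm --motion '[0.02,-0.03,0.03,0,0,0,1,0,0,0.03,0,0,0,1,0,0,0.03,0,0,0,1,0,0,0.03,0,0,0,1,0,0,0.03,0,0,0,1,0,0,0,0,0,0,1]'

```text
time: 12.45
position: [0.5361, -0.2201, 0.0784]
tool_rot: [0.706, 0.708, 0.0, 0.001]
ft_force: [1.4, -1.2, 6.6]
grip_width: 0.0004
grip_force: 3.0
```

Request:
jog_arm --motion '[0,0,0.02,0,0,0,1,0,0,0,0,0,0,1]'

```text
time: 12.7
position: [0.5361, -0.2201, 0.0783]
tool_rot: [0.706, 0.708, 0.0, 0.001]
ft_force: [1.0, -1.0, 10.9]
grip_width: 0.0004
grip_force: 5.4
```

Request:
jog_arm --motion '[0,0,0.02,0,0,0,1,0,0,0,0,0,0,1]'

```text
time: 12.95
position: [0.5361, -0.2201, 0.0783]
tool_rot: [0.706, 0.708, 0.0, 0.001]
ft_force: [-0.8, -0.8, 16.1]
grip_width: 0.0001
grip_force: 7.7
```

The button stops hard after 7.1 mm, so it is home. I lift straight up and back off.

Request:
jog_arm --motion '[0,0,-0.2,0,0,0,1,0,0,-0.6,0,0,0,1,0,0,-1,0,0,0,1,0,0,-1,0,0,0,1,0,0,-1,0,0,0,1,0,0,-1,0,0,0,1,0,0,-1,0,0,0,1,0.9,-0.4,0,0,0,0,1,1,-0.4,0,0,0,0,1,1,-0.4,0,0,0,0,1,1,-0.4,0,0,0,0,1,1,-0.4,0,0,0,0,1]'

```text
time: 14.45
position: [0.4525, -0.0222, 0.3071]
tool_rot: [0.706, 0.708, -0.001, -0.002]
ft_force: [1.0, 0.0, 0.2]
grip_width: 0.0004
grip_force: 0.0
```

Request:
jog_arm --motion '[1,0,0,0,0,0,1,1,0,0,0,0,0,1,0,0,0,0,0,0,1,0,0,0,0,0,0,1]'

```text
time: 14.95
position: [0.4538, 0.0558, 0.3076]
tool_rot: [0.706, 0.708, -0.001, -0.001]
ft_force: [-0.5, -0.5, -1.1]
grip_width: 0.0007
grip_force: 0.0
```

```bash
python3 - <<'E'
from h import *
o=robot.get_obs(); print(o["position"].round(4),o["ft_force"].round(2))
a=[cv2.resize(robot.camera("top")[120:290,200:370],(400,400),interpolation=cv2.INTER_CUBIC),cv2.resize(robot.camera("scene")[120:310,190:380],(400,400),interpolation=cv2.INTER_CUBIC)]
cv2.imwrite("pics/p2.png",np.hstack(a))
E
```

```text
[0.4538 0.0558 0.3076] [-0.54 -0.53 -1.06]
```

View pics/p2.png

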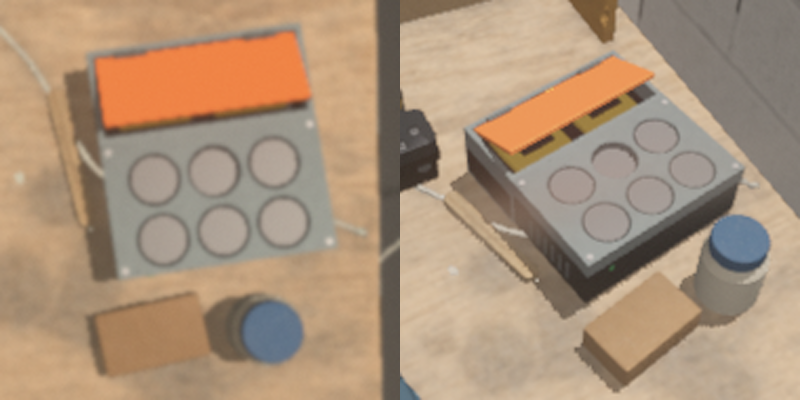

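The hatch stands open (scene crop, about (565,105)) and the rear-middle cap is sunk at (615,160). The block, jar and stick look unmoved.

```bash
python3 -c "
from rig import robot
print(robot.hand_in())"
```

```text
the job is handed in; nothing more can be done
None
```

The release button was the rear-middle cap: it is pressed fully home (about 7 mm of travel), the hatch stands open, the block, jar and stick look unmoved, and I handed the job in at about 15 s.

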